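Ratchet-clamp the glued salt pot and keep the pressure on

ROBOT

A 6-joint arm with a two-finger parallel gripper is mounted at the origin on the work surface. World frame = base frame: x ahead of the robot, y to its left, z up, the work surface at z = 0. Lengths are in m, angles in rad, forces in N, time in s.
With the tool pointing down it reaches from about 0.3 to 0.95 m from the base axis. Payload 3.1 kg.
Tool frame: the origin (TCP) lies midway between the tips of the shut fingers; the grasp point (between the pads) lies 19 mm behind it (r.hold_point_z is the z of the grasp point in the tool frame, in m); z points along the fingers, y is the line along which they close (so a half turn about z gives the same grasp; the last joint's range is limited). The gripper opens to 85 mm and grips with 20 to 120 N. Pads are 22 mm wide; open, the fingers measure 114 mm over their backs; the gripper's body (76 mm by 85 mm) begins 54 mm behind the grasp point. The pads swing forward as they close: fully open they stand 13 mm farther back than shut.
Start: joints at [1.275, 0.308, 1.634, -0, 1.2, -0.07], TCP at [0.14, 0.609, 0.231] pointing down, gripper open.
Joint ranges: [-3.06, 3.06], [-0.79, 1.96], [0.05, 2.63], [-1.19, 4.34], [0.05, 2.64], [-2.94, 2.94]. Speed limits (rad/s): [2.79, 2.79, 3.14, 3.14, 3.14, 3.14].

INTERFACE

Orientations are given as a unit quaternion [x, y, z, w].
In Python, from plant import r, cams gives the robot as it stands (r), with the cameras (cams).
- The arm moves only by the shell command python3 drive.py, which reads ROWS from standard input. ROWS is 1 to 12 rows, parted by semicolons, with the numbers parted by spaces; each row has 5 numbers: the finger opening in m, then dx, dy, dz in normalised numbers (1 is 1 m), then a turn about the tool's z in a scale on which 1.0 is 2 rad; each row is the pose to reach, as a shift and turn from the pose commanded when the command began, along the tool's axes at that moment; what a row does not reach only later rows make up. A row lasts 1/12 s, in which the tool goes at most 0.0417 m and 0.125 rad, less where a joint would pass 70% of its speed; a pose out of reach is approached as far as the arm can. The fingers move at their own pace and stop on an object; the grip force is fixed at half the most. Time passes only in rows, so rows that do not move let the fingers close. It prints the time, the measured TCP pose, the force, the opening and the grip force at its end. Shift and turn numbers lie between -1 and 1, and a call with a number outside is refused. Input that does not fit is refused with a message, and nothing moves.
- r.get_state(): the state, without advancing time (a new reading comes with each control period).
- cams.camera(name): name is "scene" or "top" or "wrist"; returns a dict with "img" (420x560x3 uint8, red, green, blue), "mtx" (3x3 intrinsics, pixels), "pose" (4x4, takes a point from camera to world coordinates). Camera axes: x right, y down, z forward; pixel columns grow to the right and rows downward; lengths in m; the calibration is good to about 2 mm. A picture is of the moment at which its call begins. There is no depth.
- r.close_job(): hands the job in; it is judged then, once.
The state is a dict: "time": time; "joint_positions": joint angles; "dq": joint speeds; "effort": joint torques, N m; "eef_pos": TCP position; "tcp_rot": TCP orientation; "force": force on the tool from outside, world axes, zero at the start; "wrist_torque": the same for the moment, N m; "opening": finger opening in m; "finger_force": force on a finger pad.
Only numpy, scipy, OpenCV 4.12 (cv2) and the standard library are available. Lean on these libraries where they do the work, as an engineer would, in place of code of your own. Each camera call takes 0.05 s, during which the arm holds its last target. There are 200 camera calls.

TASK

Two ratchet clamps stand on the kitchen counter, with a freshly glued wooden salt pot in one and a white ceramic cup in the other. Pump the trigger of the clamp that has the wooden pot, squeezing and letting go, until the pot is pressed against the stop and the sprung pad is pushed back about half of its travel (half of the yellow plunger gone), but never all the way in, which would crush the pot. Finish while still squeezing the trigger so that the pressure stays on; do not push the pot or jaw by hand, and leave the cup, its clamp and the other things alone.

Things in the scene. Friction and masses are not known exactly. Their poses are not given: they have to be found in the camera images.
- pot: the repaired wooden salt pot: brown turned cylinder, 52 mm across, 66 mm high, 180 g, dark base band and a pale glue line round it; stands loose between the jaws of one of the two clamps (which one varies). Origin at the centre of its underside.
- cup: closed white ceramic egg-cup-like beaker with a blue rim and top, 52 mm across, 58 mm high; stands loose in the other clamp. Origin at the centre of its underside.
- mug: blue mug on the counter, 80 mm across, 90 mm high; bystander
- glue: white glue bottle with orange cap, 44 mm across, 120 mm high; bystander
- spice: amber spice jar, 48 mm across, 85 mm high; bystander
- clamp_a: ratchet clamp with red trigger and jaw head, fixed. Origin on the counter; x axis along the rod from handle to stop, z up. Here (mm): base plate x -50..220, 90 wide, 12 thick; fixed black handle x -21.5..-8.5, y -14..14, top z 150; grey side plates x -21..57, y -14..14, top z 98; rod centre z 42, rear end at x -95 plus rod travel; trigger pivot x 12, z 78; stop x 196.5.
- barrel_a: red finger bar of the trigger, round, 14 mm thick, 38 mm wide. Origin at its middle: clamp-frame x 23.5, z 124 when free, x 1.5, z 124 fully squeezed. Handle plus bar span 52 mm along x free, 30 mm squeezed. The handle cannot move: a gripper over both, fully open, is best centred at clamp x -6.5, z 125; closing, one finger pushes the bar and the other meets the handle only at the end.
- trig_a (a joint): trigger angle, rad: 0 free (forward), 0.46 fully squeezed, at its own stop. A spring returns it when let go; it takes 4 to 16 N at the finger bar. The first 0 to 0.17 rad of a squeeze may be idle, then the ratchet drives the rod forward 24 mm per rad; each full squeeze and release moves it about 8 mm (the first one 7 to 11).
- rod_a (a joint): how far the ratcheted rod with jaw head and pad is driven towards the stop, m (0 to 0.062). Forward only, but under load it may slip back by up to one tooth (4 mm) when the trigger is let go. The 52 mm pot is touched by both pad and stop at about 0.0365; the rod starts anywhere from 0 to 0.022. Further travel pushes the pad in.
- pad_a (a joint): how far the sprung pad is pushed back into the jaw head, m: 0 free (18 mm of the yellow plunger shows between black pad and coloured head), 0.018 fully in (no yellow left). Stiffness 1 N per mm.
- face_a: black square pressing pad at the rod's front, 40 mm wide, 34 mm high, 8 mm thick, centre 42 mm above the counter, carried by the yellow plunger. The body's origin is on the rod axis 25 mm behind the pad's front.
- head_a: red jaw head on the rod behind the plunger, 36 mm square. Origin on the rod axis, 84 mm behind the head's front.
- stop_a: fixed grey jaw the pot is pressed against, 64 mm wide. Origin at the foot of its pressing face; the pot or cup of this clamp stands 28 to 37 mm from this point, its side 2 to 10 mm off the face.
- clamp_b: ratchet clamp with blue trigger and jaw head, fixed. Origin on the counter; x axis along the rod from handle to stop, z up. Here (mm): base plate x -50..220, 90 wide, 12 thick; fixed black handle x -21.5..-8.5, y -14..14, top z 150; grey side plates x -21..57, y -14..14, top z 98; rod centre z 42, rear end at x -95 plus rod travel; trigger pivot x 12, z 78; stop x 196.5.
- barrel_b: blue finger bar of the trigger, round, 14 mm thick, 38 mm wide. Origin at its middle: clamp-frame x 23.5, z 124 when free, x 1.5, z 124 fully squeezed. Handle plus bar span 52 mm along x free, 30 mm squeezed. The handle cannot move: a gripper over both, fully open, is best centred at clamp x -6.5, z 125; closing, one finger pushes the bar and the other meets the handle only at the end.
- trig_b (a joint): trigger angle, rad: 0 free (forward), 0.46 fully squeezed, at its own stop. A spring returns it when let go; it takes 4 to 16 N at the finger bar. The first 0 to 0.17 rad of a squeeze may be idle, then the ratchet drives the rod forward 24 mm per rad; each full squeeze and release moves it about 8 mm (the first one 7 to 11).
- rod_b (a joint): how far the ratcheted rod with jaw head and pad is driven towards the stop, m (0 to 0.062). Forward only, but under load it may slip back by up to one tooth (4 mm) when the trigger is let go. The 52 mm pot is touched by both pad and stop at about 0.0365; the rod starts anywhere from 0 to 0.022. Further travel pushes the pad in.
- pad_b (a joint): how far the sprung pad is pushed back into the jaw head, m: 0 free (18 mm of the yellow plunger shows between black pad and coloured head), 0.018 fully in (no yellow left). Stiffness 1 N per mm.
- face_b: black square pressing pad at the rod's front, 40 mm wide, 34 mm high, 8 mm thick, centre 42 mm above the counter, carried by the yellow plunger. The body's origin is on the rod axis 25 mm behind the pad's front.
- head_b: blue jaw head on the rod behind the plunger, 36 mm square. Origin on the rod axis, 84 mm behind the head's front.
- stop_b: fixed grey jaw the pot is pressed against, 64 mm wide. Origin at the foot of its pressing face; the pot or cup of this clamp stands 28 to 37 mm from this point, its side 2 to 10 mm off the face.

How it is judged:
On the way, in this order (a step that is already met when the one before it is completed fails the run):
1. a trigger is squeezed well in (value of joint any of trig_a, trig_b above 0.25 rad), for 0.05 s.
2. the trigger is let go again for the next stroke (value of joint each of trig_a, trig_b below 0.1 rad), for 0.05 s.
3. the pad presses the pot against the stop (((value of joint pad_a between 0.004 and 0.013 m and contact force between each of face_a, stop_a and pot above 2.5 N) or (value of joint pad_b between 0.004 and 0.013 m and contact force between each of face_b, stop_b and pot above 2.5 N))), for 0.2 s.
At the end, for the whole second after the job is handed in: The fingers still press the trigger (over 2 N, trigger at least 0.12 rad in) of the clamp that has the pot; its pad is pushed back 4 to 13 mm and presses the upright pot against the stop with more than 2.5 N on both sides; cup within 12 mm and bystanders within 25 mm of where they were ((((value of joint pad_a between 0.004 and 0.013 m and contact force between each of face_a, stop_a and pot above 2.5 N) and value of joint trig_a above 0.12 rad and contact force between the fingers and barrel_a above 2 N) or ((value of joint pad_b between 0.004 and 0.013 m and contact force between each of face_b, stop_b and pot above 2.5 N) and value of joint trig_b above 0.12 rad and contact force between the fingers and barrel_b above 2 N)) and angle between pot's own z axis and vertical below 0.15 rad and linear speed of pot below 0.02 m/s and distance of cup from where it was at the start of the episode below 0.012 m and distance of each of mug, glue, spice from where it was at the start of the episode below 0.025 m); the arm keeps its last pose, push and grip.
It fails at once if the pot is crushed (pad driven in over 16.5 mm) or tipped (angle between pot's own z axis and vertical above 0.3 rad or (value of joint pad_a above 0.0165 m and contact force between face_a and pot above 1 N) or (value of joint pad_b above 0.0165 m and contact force between face_b and pot above 1 N)).
It fails at once if the clamp that holds the cup is operated ((horizontal distance between cup and stop_a below 0.06 m and (value of joint trig_a above 0.15 rad or distance of face_a from where it was at the start of the episode above 0.005 m)) or (horizontal distance between cup and stop_b below 0.06 m and (value of joint trig_b above 0.15 rad or distance of face_b from where it was at the start of the episode above 0.005 m))).
It fails at once if the robot pushes the jaw or the pot directly, over 2 N (contact force between any of the fingers, the arm and head_a above 2 N or contact force between any of the fingers, the arm and head_b above 2 N or contact force between any of the fingers, the arm and face_a above 2 N or contact force between any of the fingers, the arm and face_b above 2 N or contact force between any of the fingers, the arm and pot above 2 N).
It fails at once if the cup is moved over 12 mm or tipped (distance of cup from where it was at the start of the episode above 0.012 m or angle between cup's own z axis and vertical above 0.3 rad).
It fails at once if mug, glue bottle or spice jar is moved over 25 mm or tipped (distance of any of mug, glue, spice from where it was at the start of the episode above 0.025 m or angle between any of mug, glue, spice's own z axis and vertical above 0.4 rad).
It also fails if it takes over 42 s, if anything falls off the work surface, if the arm or the gripper's body presses on something with over 40 N, if the wrist force passes 120 N, or if a joint passes its speed limit or range.

## Working session

There is one attempt and no reset: what is moved stays moved. The work goes in short steps, Python scripts to look and compute and a shell command to move; the robot and the scene stay as the last step left them, time stands still between calls to the robot, and variables do not carry over. Pictures are saved under pics/ and viewed, at most 10 in all, crops included, and the job is handed in when it is done.

```bash
ls; mkdir -p pics; python3 - <<'E'
from plant import r, cams
import cv2,numpy as np
s=r.get_state();print(s['time'],s['eef_pos'],s['tcp_rot'],s['opening'],r.hold_point_z)
ims=[]
for n in ("scene","top"):
    c=cams.camera(n);cv2.imwrite(f"pics/{n}0.png",c["img"][:,:,::-1]);np.savez(f"{n}0.npz",**c);print(n,c["mtx"].round(1).tolist(),c["pose"].round(3).tolist())
E
```

```text
drive.py
pics
plant.py
0.0 [0.13969923 0.60834142 0.23002666] [ 1.12640139e-01  9.93635179e-01 -1.13470989e-03 -2.07697054e-04] 0.08502667781360268 -0.0187
scene [[451.8, 0.0, 275.4], [0.0, 451.8, 212.7], [0.0, 0.0, 1.0]] [[0.857, 0.415, -0.306, 0.93], [0.516, -0.707, 0.483, -0.54], [-0.015, -0.572, -0.82, 1.002], [0.0, 0.0, 0.0, 1.0]]
top [[387.9, 0.0, 276.8], [0.0, 387.9, 212.5], [0.0, 0.0, 1.0]] [[-0.018, -0.989, 0.149, 0.422], [-1.0, 0.019, 0.005, -0.001], [-0.008, -0.149, -0.989, 1.06], [0.0, 0.0, 0.0, 1.0]]
```

View pics/scene0.png

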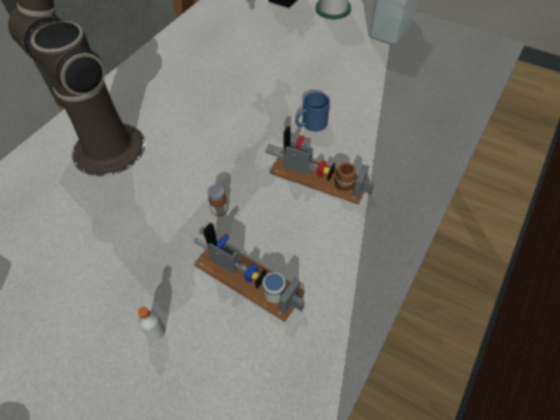

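View pics/top0.png

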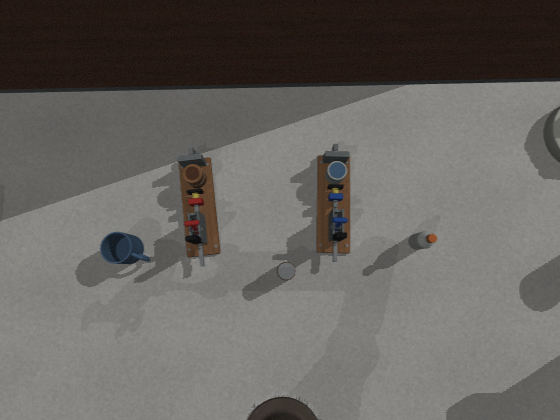

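The scene and top views show the brown pot in the red clamp: pot at (193,173), red bar at about (191,223) and handle at (193,239) in the top view. The cup is in the blue clamp, the mug is left of the red clamp at (122,248), and the spice jar is at (286,271).

```bash
cat > h.py <<'E'
import numpy as np,cv2
def ray(c,uv,z):
    uv=np.atleast_2d(uv).astype(float)
    d=np.c_[uv,np.ones(len(uv))]@np.linalg.inv(c["mtx"]).T@c["pose"][:3,:3].T
    o=c["pose"][:3,3]
    return o+d*((z-o[2])/d[:,2])[:,None]
def proj(c,P):
    P=np.atleast_2d(P);q=(P-c["pose"][:3,3])@c["pose"][:3,:3]@c["mtx"].T
    return q[:,:2]/q[:,2:]
E
python3 - <<'E'
from h import *
c=dict(np.load("top0.npz"));im=c["img"]
x0,y0,x1,y1=165,140,235,275
big=cv2.resize(im[y0:y1,x0:x1],None,fx=4.4,fy=4.4,interpolation=cv2.INTER_CUBIC)
s=dict(np.load("scene0.npz"));b2=cv2.resize(s["img"][115:215,255:385],None,fx=3.6,fy=3.6,interpolation=cv2.INTER_CUBIC)
o=np.zeros((594,800,3),np.uint8);o[:big.shape[0],:big.shape[1]]=big;o[:b2.shape[0],320:320+b2.shape[1]]=b2
cv2.imwrite("pics/crop0.png",o[:,:,::-1])
hsv=cv2.cvtColor(im,cv2.COLOR_RGB2HSV)
red=(((hsv[:,:,0]<6)|(hsv[:,:,0]>172))&(hsv[:,:,1]>180)&(hsv[:,:,2]>90)).astype(np.uint8)
n,l,st,ce=cv2.connectedComponentsWithStats(red)
for k in range(1,n):
    if st[k,4]>8: print("red",st[k],ce[k],ray(c,ce[k],.124).round(3),ray(c,ce[k],.06).round(3))
br=((hsv[:,:,0]>4)&(hsv[:,:,0]<18)&(hsv[:,:,1]>80)).astype(np.uint8);br[:,:165]=0;br[:,235:]=0;br[:140]=0;br[275:]=0
# rows: left and right edge of the plate
L=[];R=[]
for v in range(185,254):
    u=np.flatnonzero(br[v]); 
    if len(u)>5: L.append((u[0]-.5,v));R.append((u[-1]+.5,v))
for n_,E in(("L",L),("R",R)):
    P=ray(c,E,.012);f=cv2.fitLine(P[:,:2].astype(np.float32),cv2.DIST_HUBER,0,.01,.01).ravel();print(n_,f, np.degrees(np.arctan2(f[1],f[0])))
ys=np.flatnonzero(br.any(1));print(ys.min(),ys.max())
for v in (ys.max(),ys.max()-1,ys.max()-2):print(v,np.flatnonzero(br[v])[[0,-1]])
E
```

```text
red [189 198  12   6  38] [194.52631579 200.55263158] [[0.596 0.205 0.124]] [[0.608 0.219 0.06 ]]
red [185 220  14   5  45] [192.         222.33333333] [[0.542 0.211 0.124]] [[0.55  0.225 0.06 ]]
L [0.99434876 0.10616254 0.57394654 0.26004395] 6.094149
R [0.99442595 0.10543717 0.56569964 0.1696729 ] 6.052354
157 256
256 [187 193]
255 [187 198]
254 [187 210]
```

View pics/crop0.png

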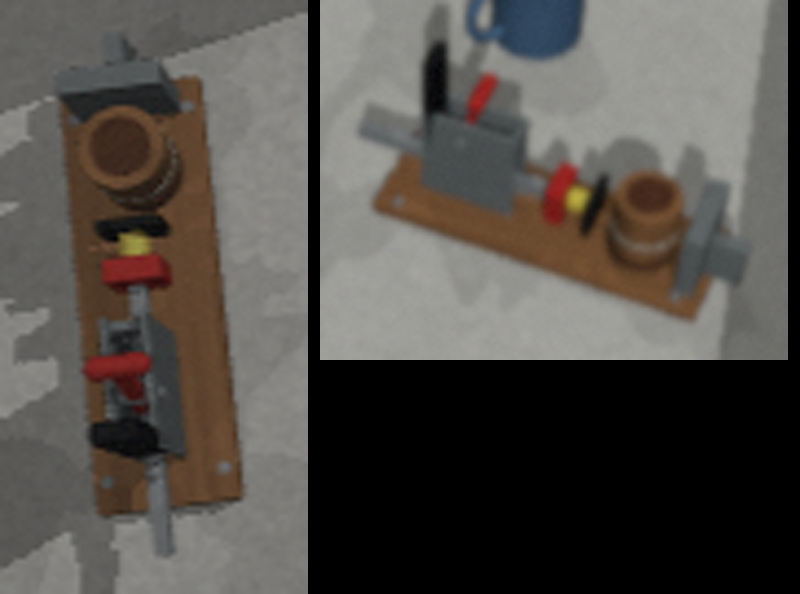

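The top crop shows the red clamp nearly parallel to world x, at a yaw of about 6°. The measured plate width is 89 mm, which fits the given 90. Next I check the along-axis origin against the plate ends, estimate the rod travel and work out the move.

```bash
cat >> h.py <<'E'
from scipy.spatial.transform import Rotation as Ro
YAW=np.radians(6.07);AX=np.array([np.cos(YAW),np.sin(YAW),0]);NN=np.array([-AX[1],AX[0],0])
O=.538*AX+.1530*NN
def loc(P): return np.c_[(P-O)@AX,(P-O)@NN,P[:,2]]
def plan(s,target,yaw=YAW):
    R=Ro.from_quat(s["tcp_rot"]);d=R.inv().apply(np.array(target)-s["eef_pos"])
    yt=R.apply([0,1,0]);a=np.arctan2(yt[1],yt[0])-yaw
    a=(a+np.pi/2)%np.pi-np.pi/2
    return d.round(4),round(a,4)
E
python3 - <<'E'
from h import *
from plant import r, cams
c=dict(np.load("top0.npz"))
k=lambda u,v,z:loc(ray(c,[u/4.4+165-.4,v/4.4+140-.4],z)).round(4)
print("plate rear corners",k(100,515,.012),k(242,497,.012)," front",k(203,78,.012))
print("bar",loc(ray(c,[192,222.3],.126)).round(4))
print("handle top",k(125,432,.15))
print("head front top edge L,R",k(105,258,.06),k(170,256,.06),"pad front top",k(135,216,.059))
print("pot top",k(121,143,.066), "stop face top edge",k(125,92,.08))
t=O-.0065*AX;t[2]=.23;print(t,plan(r.get_state(),t))
E
```

```text
plate rear corners [[-0.0508  0.0437  0.012 ]] [[-0.0506 -0.0437  0.012 ]]  front [[ 0.2163 -0.046   0.012 ]]
bar [[ 0.0231 -0.0013  0.126 ]]
handle top [[-0.0174 -0.0054  0.15  ]]
head front top edge L,R [[0.0978 0.016  0.06  ]] [[ 0.0941 -0.0226  0.06  ]] pad front top [[ 0.1213 -0.0039  0.059 ]]
pot top [[ 0.1652 -0.0011  0.066 ]] stop face top edge [[ 0.1919 -0.0091  0.08  ]]
[0.51234137 0.20834483 0.23      ] (array([-0.4527, -0.3065,  0.0007]), np.float64(1.2391))
```

Careful with the scale: turns go in shares of 2 rad. That gives: 1.239 rad / 2 = 0.6195.

```bash
echo '0.085 -0.03 -0.02 0 0.05;0.085 -0.065 -0.044 0 0.11;0.085 -0.1 -0.067 0 0.17;0.085 -0.133 -0.09 0 0.23;0.085 -0.166 -0.112 0 0.29;0.085 -0.2 -0.135 0 0.35;0.085 -0.233 -0.158 0 0.41;0.085 -0.266 -0.18 0 0.47;0.085 -0.3 -0.203 0 0.53;0.085 -0.333 -0.226 0 0.575;0.085 -0.366 -0.248 0 0.6195;0.085 -0.4 -0.27 0 0.6195' | python3 drive.py
python3 - <<'E'
from h import *
from plant import r, cams
t=O-.0065*AX;t[2]=.23;s=r.get_state();print(plan(s,t),s["joint_positions"])
E
```

```text
time: 1.1
eef_pos: [0.4699, 0.2546, 0.2309]
tcp_rot: [0.67, 0.743, -0.0, -0.0]
force: [0.3, 1.5, -0.3]
opening: 0.0849
finger_force: 0.0
(array([-0.0504,  0.0375,  0.0009]), np.float64(-0.0031)) [4.14964596e-01 1.34789351e-01 1.84658414e+00 1.76175474e-04
 1.16092907e+00 3.12022291e-01]
```

Converted, -0.003 rad / 2 = -0.0015.

```bash
echo '0.085 -0.03 0.022 0 0;0.085 -0.051 0.038 0 -0.0015;0.085 -0.051 0.038 0 -0.0015;0.085 -0.051 0.038 0 -0.0015' | python3 drive.py
python3 - <<'E'
from h import *
from plant import r, cams
t=O-.0065*AX;t[2]=.105;s=r.get_state();print(plan(s,t))
o=np.zeros((420,800,3),np.uint8)
w=cams.camera("wrist");o[:,:560]=w["img"]
np.savez("wrist1.npz",**w)
c=cams.camera("top")
o[:300,560:]=cv2.resize(c["img"][140:275,150:258],(240,300),interpolation=cv2.INTER_CUBIC)
cv2.imwrite("pics/w1.png",o[:,:,::-1])
for p in ([.0235,0,.131],[-.015,0,.15],[-.0065,0,.125]):
    print(proj(w,O+p[0]*AX+np.array([0,0,p[2]])).round(0))
E
```

```text
time: 1.43
eef_pos: [0.5129, 0.2085, 0.2307]
tcp_rot: [0.669, 0.743, -0.0, -0.001]
force: [0.4, 0.5, 0.5]
opening: 0.085
finger_force: 0.0
(array([-1.000e-04, -4.000e-04,  1.257e-01]), np.float64(-0.0002))
[[321. 213.]]
[[268. 221.]]
[[280. 211.]]
```

View pics/w1.png

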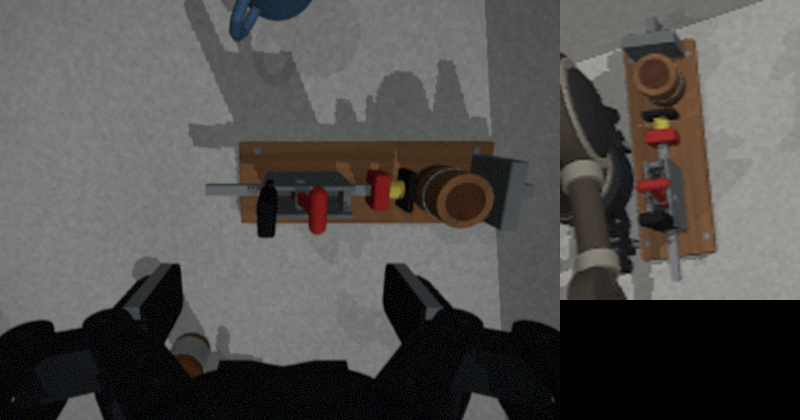

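The wrist view shows the bar at (318,212) and the handle at (267,212), each within a few pixels of its predicted position. The gripper is centred over both, so I descend.

```bash
echo '0.085 0 0 0.04 0;0.085 0 0 0.08 0;0.085 0 0 0.11 0;0.085 0 0 0.1255 0;0.085 0 0 0.1255 0;0.085 0 0 0.1255 0' | python3 drive.py
cat >> h.py <<'E'
def look(r,tag):
    o=np.zeros((420,800,3),np.uint8)
    w=cams.camera("wrist");o[:,:560]=w["img"];np.savez("wrist_%s.npz"%tag,**w)
    c=cams.camera("top");np.savez("top_%s.npz"%tag,**c)
    s=cams.camera("scene");np.savez("scene_%s.npz"%tag,**s)
    o[:210,560:]=cv2.resize(c["img"][145:215,165:245],(240,210),interpolation=cv2.INTER_CUBIC)
    o[210:,560:]=cv2.resize(s["img"][140:210,300:380],(240,210),interpolation=cv2.INTER_CUBIC)
    cv2.imwrite("pics/%s.png"%tag,o[:,:,::-1])
E
python3 -c "
from h import *
from plant import r, cams
look(r,'d')
print(r.get_state()['eef_pos'])"
```

```text
time: 2.03
eef_pos: [0.5108, 0.2106, 0.1049]
tcp_rot: [0.667, 0.745, -0.001, -0.001]
force: [0.5, 0.4, 0.2]
opening: 0.0851
finger_force: 0.0
[0.51393868 0.21092373 0.10791099]
```

View pics/d.png

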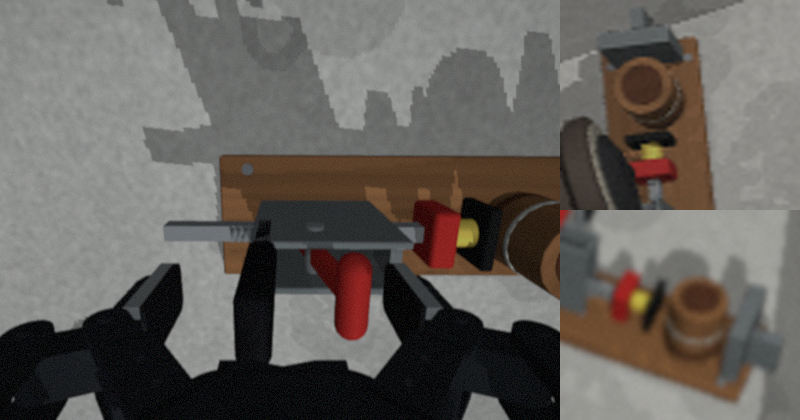

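The gripper straddles the handle at (255,300) and the bar at (352,300). The yellow plunger is fully out at (468,233). I make the first full stroke, which cannot reach the pot because the rod is at about 14 mm.

```bash
cat >> h.py <<'E'
def meas(w):
    hsv=cv2.cvtColor(w["img"],cv2.COLOR_RGB2HSV).astype(int)
    y=((hsv[...,0]>22)&(hsv[...,0]<36)&(hsv[...,1]>120)&(hsv[...,2]>50)).astype(np.uint8)
    n,l,st,ce=cv2.connectedComponentsWithStats(y)
    if n<2: return "no yellow"
    k=1+np.argmax(st[1:,4]);vs,us=np.nonzero(l==k)
    rows=np.unique(vs);mid=rows[len(rows)//2-2:len(rows)//2+3]
    a=np.mean([us[vs==v].min() for v in mid])-.5;b=np.mean([us[vs==v].max() for v in mid])+.5;v=mid.mean()
    # plunger side line nearest the camera: plane z=.042 along the clamp axis
    P=loc(ray(w,[[a,v],[b,v]],.046))
    return dict(a=a,b=b,v=v,xa=P[0].round(4).tolist(),xb=P[1].round(4).tolist(),len_mm=round(1e3*(P[1,0]-P[0,0]),1),area=int(st[k,4]))
E
echo '0.032 0 0 0 0;0.032 0 0 0 0;0.032 0 0 0 0;0.032 0 0 0 0;0.032 0 0 0 0;0.032 0 0 0 0' | python3 drive.py
python3 -c "
from h import *
from plant import r, cams
print(meas(dict(np.load('wrist_d.npz'))))
w=cams.camera('wrist');np.savez('wrist_e.npz',**w);print(meas(w))"
```

```text
time: 2.68
eef_pos: [0.5104, 0.2101, 0.1097]
tcp_rot: [0.668, 0.744, -0.002, -0.002]
force: [-12.3, -1.3, 23.4]
opening: 0.0326
finger_force: 14.5
{'a': np.float64(458.5), 'b': np.float64(478.5), 'v': np.float64(233.0), 'xa': [0.1038, 0.0014, 0.046], 'xb': [0.1163, 0.0014, 0.046], 'len_mm': np.float64(12.6), 'area': 522}
{'a': np.float64(467.7), 'b': np.float64(487.5), 'v': np.float64(230.0), 'xa': [0.111, 0.0012, 0.046], 'xb': [0.1237, 0.0012, 0.046], 'len_mm': np.float64(12.6), 'area': 503}
```

```bash
echo '0.085 0 0 0 0;0.085 0 0 0 0;0.085 0 0 0 0;0.085 0 0 0 0;0.085 0 0 0 0;0.085 0 0 0 0' | python3 drive.py
python3 -c "
from h import *
from plant import r, cams
w=cams.camera('wrist');np.savez('wrist_f.npz',**w);print(meas(w))"
echo '0.032 0 0 0 0;0.032 0 0 0 0;0.032 0 0 0 0;0.032 0 0 0 0;0.032 0 0 0 0;0.032 0 0 0 0' | python3 drive.py
python3 -c "
from h import *
from plant import r, cams
w=cams.camera('wrist');np.savez('wrist_g.npz',**w);print(meas(w))"
```

```text
time: 3.23
eef_pos: [0.5118, 0.2095, 0.1052]
tcp_rot: [0.668, 0.745, -0.001, -0.001]
force: [0.9, 0.0, 0.6]
opening: 0.085
finger_force: 0.0
{'a': np.float64(468.7), 'b': np.float64(488.5), 'v': np.float64(231.0), 'xa': [0.1111, 0.0011, 0.046], 'xb': [0.1235, 0.0011, 0.046], 'len_mm': np.float64(12.4), 'area': 514}
time: 3.78
eef_pos: [0.5103, 0.2099, 0.1093]
tcp_rot: [0.668, 0.744, -0.002, -0.002]
force: [-12.1, -1.5, 23.7]
opening: 0.0325
finger_force: 15.0
{'a': np.float64(480.7), 'b': np.float64(497.5), 'v': np.float64(230.0), 'xa': [0.1191, 0.0011, 0.046], 'xb': [0.1298, 0.0012, 0.046], 'len_mm': np.float64(10.7), 'area': 424}
```

```bash
echo '0.085 0 0 0 0;0.085 0 0 0 0;0.085 0 0 0 0;0.085 0 0 0 0;0.085 0 0 0 0;0.085 0 0 0 0' | python3 drive.py
python3 -c "
from h import *
from plant import r, cams
w=cams.camera('wrist');np.savez('wrist_h.npz',**w);print(meas(w))"
echo '0.055 0 0 0 0;0.045 0 0 0 0;0.04 0 0 0 0;0.036 0 0 0 0;0.032 0 0 0 0;0.032 0 0 0 0;0.032 0 0 0 0' | python3 drive.py
python3 -c "
from h import *
from plant import r, cams
look(r,'i');print(meas(dict(np.load('wrist_i.npz'))))"
```

```text
time: 4.33
eef_pos: [0.5116, 0.2095, 0.105]
tcp_rot: [0.668, 0.745, -0.001, -0.001]
force: [-0.4, -0.0, 0.6]
opening: 0.085
finger_force: 0.0
{'a': np.float64(479.5), 'b': np.float64(499.1), 'v': np.float64(231.0), 'xa': [0.1176, 0.0012, 0.046], 'xb': [0.1299, 0.0012, 0.046], 'len_mm': np.float64(12.3), 'area': 497}
time: 4.97
eef_pos: [0.5104, 0.2097, 0.1094]
tcp_rot: [0.668, 0.744, -0.002, -0.002]
force: [-12.8, -2.3, 23.3]
opening: 0.0324
finger_force: 15.0
{'a': np.float64(493.7), 'b': np.float64(510.3), 'v': np.float64(229.0), 'xa': [0.1274, 0.0016, 0.046], 'xb': [0.1379, 0.0016, 0.046], 'len_mm': np.float64(10.6), 'area': 406}
```

View pics/i.png

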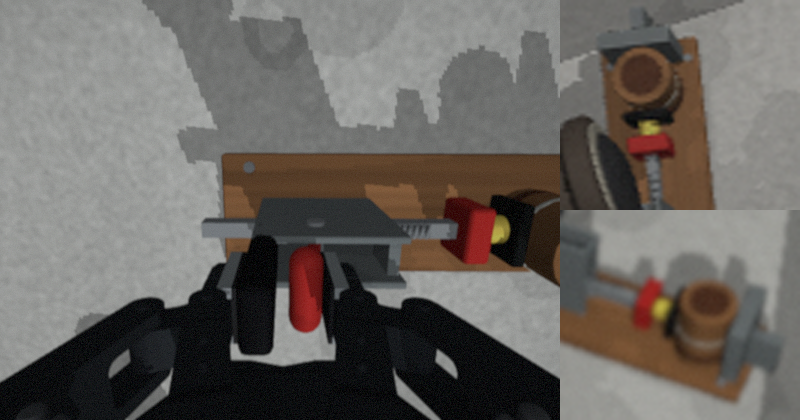

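The pot now stands against the stop in the scene crop, and the yellow is only slightly pushed in. I release, then squeeze in stages with measurements.

```bash
echo '0.085 0 0 0 0;0.085 0 0 0 0;0.085 0 0 0 0;0.085 0 0 0 0;0.085 0 0 0 0;0.085 0 0 0 0' | python3 drive.py
M="
from h import *
from plant import r, cams
w=cams.camera('wrist');print(meas(w))"
python3 -c "$M"
echo '0.06 0 0 0 0;0.054 0 0 0 0;0.054 0 0 0 0;0.054 0 0 0 0' | python3 drive.py
python3 -c "$M"
echo '0.05 0 0 0 0;0.046 0 0 0 0;0.046 0 0 0 0;0.046 0 0 0 0' | python3 drive.py
python3 -c "$M"
```

```text
time: 5.62
eef_pos: [0.5117, 0.2095, 0.105]
tcp_rot: [0.668, 0.745, -0.001, -0.001]
force: [0.0, 0.2, 0.0]
opening: 0.0849
finger_force: 0.0
{'a': np.float64(492.9), 'b': np.float64(511.5), 'v': np.float64(231.0), 'xa': [0.1261, 0.0012, 0.046], 'xb': [0.1378, 0.0012, 0.046], 'len_mm': np.float64(11.7), 'area': 475}
time: 6.0
eef_pos: [0.5183, 0.2104, 0.1083]
tcp_rot: [0.667, 0.745, 0.005, 0.004]
force: [6.7, -1.2, 1.0]
opening: 0.0542
finger_force: 3.7
{'a': np.float64(475.7), 'b': np.float64(493.7), 'v': np.float64(229.0), 'xa': [0.1258, 0.0011, 0.046], 'xb': [0.1375, 0.0011, 0.046], 'len_mm': np.float64(11.7), 'area': 451}
time: 6.38
eef_pos: [0.5175, 0.2105, 0.1096]
tcp_rot: [0.667, 0.745, 0.004, 0.003]
force: [2.7, -1.6, 10.1]
opening: 0.0454
finger_force: 8.6
{'a': np.float64(480.1), 'b': np.float64(495.5), 'v': np.float64(228.0), 'xa': [0.1283, 0.0016, 0.046], 'xb': [0.1383, 0.0016, 0.046], 'len_mm': np.float64(10.0), 'area': 374}
```

```bash
M="
from h import *
from plant import r, cams
w=cams.camera('wrist');print(meas(w))"
echo '0.043 0 0 0 0;0.04 0 0 0 0;0.04 0 0 0 0;0.04 0 0 0 0' | python3 drive.py
python3 -c "$M"
echo '0.038 0 0 0 0;0.036 0 0 0 0;0.036 0 0 0 0;0.036 0 0 0 0' | python3 drive.py
python3 -c "
from h import *
from plant import r, cams
look(r,'j');print(meas(dict(np.load('wrist_j.npz'))))"
```

```text
time: 6.77
eef_pos: [0.5145, 0.2101, 0.1101]
tcp_rot: [0.668, 0.745, 0.001, 0.001]
force: [-3.6, -2.6, 19.2]
opening: 0.0405
finger_force: 11.3
{'a': np.float64(490.3), 'b': np.float64(501.5), 'v': np.float64(228.0), 'xa': [0.1312, 0.0016, 0.046], 'xb': [0.1384, 0.0016, 0.046], 'len_mm': np.float64(7.2), 'area': 258}
time: 7.15
eef_pos: [0.5125, 0.2099, 0.1103]
tcp_rot: [0.668, 0.745, -0.001, -0.0]
force: [-10.5, -2.0, 23.9]
opening: 0.0362
finger_force: 15.4
{'a': np.float64(496.9), 'b': np.float64(505.5), 'v': np.float64(229.0), 'xa': [0.1329, 0.0011, 0.046], 'xb': [0.1385, 0.0011, 0.046], 'len_mm': np.float64(5.5), 'area': 187}
```

View pics/j.png

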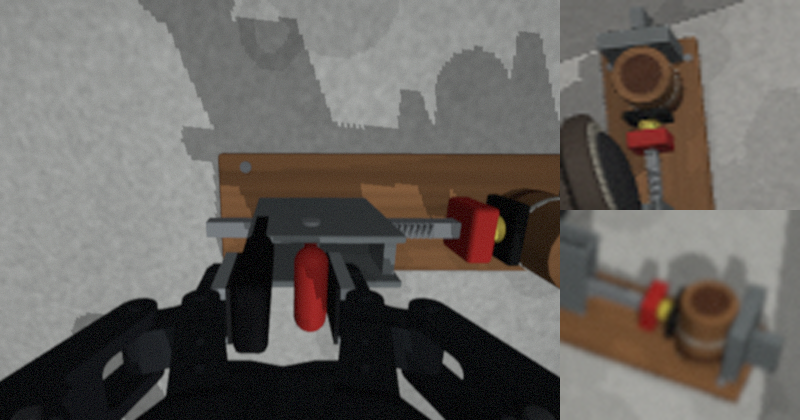

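The pot is against the stop and the yellow is roughly 40% gone: about 5.5 mm visible against 12 mm when free. I squeeze slightly further toward the middle of the band and hold.

```bash
M="
from h import *
from plant import r, cams
w=cams.camera('wrist');print(meas(w))"
echo '0.034 0 0 0 0;0.034 0 0 0 0;0.034 0 0 0 0;0.034 0 0 0 0' | python3 drive.py
python3 -c "$M"
echo '0.034 0 0 0 0;0.034 0 0 0 0;0.034 0 0 0 0;0.034 0 0 0 0;0.034 0 0 0 0;0.034 0 0 0 0;0.034 0 0 0 0;0.034 0 0 0 0' | python3 drive.py
python3 -c "$M"
```

```text
time: 7.63
eef_pos: [0.5115, 0.2098, 0.1105]
tcp_rot: [0.668, 0.745, -0.001, -0.001]
force: [-11.6, -3.5, 26.5]
opening: 0.0341
finger_force: 17.1
{'a': np.float64(500.1), 'b': np.float64(507.5), 'v': np.float64(230.0), 'xa': [0.1338, 0.0005, 0.046], 'xb': [0.1385, 0.0005, 0.046], 'len_mm': np.float64(4.8), 'area': 150}
time: 8.35
eef_pos: [0.5115, 0.2098, 0.1105]
tcp_rot: [0.668, 0.745, -0.001, -0.001]
force: [-12.6, -3.3, 26.9]
opening: 0.0345
finger_force: 17.1
{'a': np.float64(500.1), 'b': np.float64(507.5), 'v': np.float64(230.0), 'xa': [0.1338, 0.0005, 0.046], 'xb': [0.1385, 0.0005, 0.046], 'len_mm': np.float64(4.8), 'area': 150}
```

```bash
python3 -c "
from plant import r, cams
print(r.close_job())"
```

```text
the job is handed in; nothing more can be done
None
```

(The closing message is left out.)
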